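# Move a row of glaze bottles to the drilled rack in reverse order

## Task

Move the four glaze containers from their tiles on the flat wooden board into the wooden rack with four round wells, one in each well and in the reverse order, because the rack will be used from the far side of the bench: the one that stood at the left end of the board goes into the right-end well, the next into the well beside it, and so on. Keep every container upright all the time, and leave each one standing flat on the floor of its well.

Things in the scene. Friction and masses are not known exactly. Their poses are not given: they have to be found in the camera images.
- dropper_bottle: Small round brown glass bottle with a paper label and a black dropper top, 33 mm across, 102 mm high, about 70 g; straight glass body to about 60 mm, black collar 24 mm across at 62 to 77 mm, narrow 13 mm rubber bulb above; free-standing; origin at the centre of its underside, z up its own axis. At the start it stands on tile_1.
- polish_bottle: Small clear bottle with a pinkish filling and a tall slim pale cap, 79 mm high, about 50 g; body 31 mm across up to a shoulder at 38 to 46 mm, cap a straight cylinder 17 mm across from there to the top (grip it there); free-standing; origin at the centre of its underside, z up its own axis. At the start it stands on tile_2.
- big_cap_bottle: Pale bottle with a large rounded green cap, oval, 36 mm (x) by 42 mm (y), 106 mm high, about 80 g; cap above 63 mm, nearly as wide as the body; free-standing; origin at the centre of its underside, z up its own axis. At the start it stands on tile_3.
- screw_jar: Plain pale cylindrical screw-top jar with a flat grey lid, 46 mm across, 80 mm high, about 120 g; free-standing; origin at the centre of its underside, z up its own axis. At the start it stands on tile_4.
- ware_board: Fixed flat wooden board, left or right on the bench, 90 (x) by 320 mm (y), rims 25 mm high along its long sides; the row of four tiles with the containers is on it. Origin at the centre of its underside; x points away from the robot, y to the robot's left (yaw within 0.2 rad). Board surface at z = 20 mm, tile tops at z = 26 mm.
- bottle_rack: Fixed wooden block, left or right on the bench, 90 (x) by 320 (y) by 30 mm high, with a row of four empty round wells 61 mm across, 20 mm deep (well floor at z = 10 mm). Origin at the centre of its underside; x points away from the robot, y to the robot's left (yaw within 0.2 rad). Well centres at x = 0, y = -112.5, -37.5, +37.5, +112.5 mm.
- tile_1: One of four alike square terracotta tiles, 60 x 60 x 6 mm, fixed on the ware board; the dropper_bottle stands on it at the start, within 4 mm of its centre. Origin at the centre of its underside, on the board's surface at x = 0 and y = -112.5, -37.5, +37.5 or +112.5 mm of the board: which of these differs between starts. It stays and so marks where its container stood in the row.
- tile_2: One of four alike square terracotta tiles, 60 x 60 x 6 mm, fixed on the ware board; the polish_bottle stands on it at the start, within 4 mm of its centre. Origin at the centre of its underside, on the board's surface at x = 0 and y = -112.5, -37.5, +37.5 or +112.5 mm of the board: which of these differs between starts. It stays and so marks where its container stood in the row.
- tile_3: One of four alike square terracotta tiles, 60 x 60 x 6 mm, fixed on the ware board; the big_cap_bottle stands on it at the start, within 4 mm of its centre. Origin at the centre of its underside, on the board's surface at x = 0 and y = -112.5, -37.5, +37.5 or +112.5 mm of the board: which of these differs between starts. It stays and so marks where its container stood in the row.
- tile_4: One of four alike square terracotta tiles, 60 x 60 x 6 mm, fixed on the ware board; the screw_jar stands on it at the start, within 4 mm of its centre. Origin at the centre of its underside, on the board's surface at x = 0 and y = -112.5, -37.5, +37.5 or +112.5 mm of the board: which of these differs between starts. It stays and so marks where its container stood in the row.

How it is judged:
By the outcome, as a careful person would: the job done as asked, in the order asked, and still so for the second after the job is handed in, with the robot touching nothing.
It also fails if it takes over 118 s, if anything falls off the work surface, if the arm or the gripper's body presses on something with over 40 N, if the wrist force passes 120 N, or if a joint passes its speed limit or range.

## Robot

A 7-joint arm with a two-finger parallel gripper is mounted at the origin on a cart in front of the work surface, level with it; the furniture and walls round the work are solid. World frame = base frame: x ahead of the robot, y to its left, z up, the work surface at z = 0. Lengths are in m, angles in rad, forces in N, time in s.
With the tool pointing down it reaches from about 0.425 to 1.025 m from the base axis. Payload 3.6 kg.
Tool frame: the origin (TCP) lies midway between the tips of the shut fingers; the grasp point (between the pads) lies 19 mm behind it; z points along the fingers, y is the line along which they close (so a half turn about z gives the same grasp; the last joint's range is limited). The gripper opens to 85 mm and grips with 20 to 120 N. Pads are 22 mm wide; open, the fingers measure 114 mm over their backs; the gripper's body (76 mm by 85 mm) begins 54 mm behind the grasp point. The pads swing forward as they close: fully open they stand 13 mm farther back than shut.
Start: joints at [1.206, 0.591, 0.048, 1.609, -0.033, 0.943, -0.034], TCP at [0.194, -0.699, 0.231] pointing down, gripper open.
Joint ranges: [-2.69, 2.69], [-0.47, 2.24], [-1.27, 1.36], [0.19, 2.51], [-1.53, 4.68], [0.08, 2.07], [-3.09, 3.09]. Speed limits (rad/s): [2.57, 2.57, 3.14, 3.14, 3.14, 3.14, 3.14].

## Interface

Orientations are given as a unit quaternion [x, y, z, w].
In Python, from cell import bot, optics gives the robot as it stands.
- The arm moves only by the shell command python3 -m inch 'ROWS'. ROWS is JSON, a list of rows, each a list of 7 numbers: the shift along the tool's x, y, z in units of 0.02 m (1.0 is 0.02 m), then the turn, a rotation vector about the tool's x, y, z in units of 0.12 rad (1.0 is 0.12 rad), then the opening, from -1 (shut) to 1 (fully open). In form: [[tx, ty, tz, ax, ay, az, hand], ...]. A call has exactly 10 rows; each row shifts and turns the commanded pose from where the row before left it, along the tool's axes as they then stand; what a row does not reach is not made up. A row lasts 1/8 s, in which the tool goes at most 62.5 mm and 10.7 degrees, less where a joint would pass 70% of its speed; a pose out of reach is approached as far as the arm can. A call with a number of a shift or a turn outside -1 to 1 is refused whole. A call with a gripper value outside its range is refused whole. The fingers move at their own pace and stop on an object; the grip force is fixed at half the most. Time passes only in rows, so rows that do not move let the fingers close, or fill a call up. It gives the time, the measured TCP pose, the force, the opening and the grip force at its end, in the units of the state.
- bot.observe(): the state, without advancing time (a new reading comes with each control period).
- optics.read_camera(name): name is "scene" or "top" or "wrist"; returns a dict with "color" (480x640x3 uint8, red, green, blue), "intrinsics" (3x3 intrinsics, pixels), "R" (3x3) and "t" (3): a world point X has camera coordinates R X + t; the wrist camera has in their place "hand_eye" (4x4, takes a point from camera to tool coordinates, whose origin is the TCP and whose axes are the flange's). Camera axes: x right, y down, z forward; pixel columns grow to the right and rows downward; lengths in m; the calibration is good to about 2 mm. A picture is of the moment at which its call begins: read the wrist's pose just before it. There is no depth.
- bot.close_job(): hands the job in; it is judged then, once.
The state is a dict: "t": time; "q": joint angles; "joint_vel": joint speeds; "joint_torque": joint torques, N m; "position": TCP position; "ee_rot": TCP orientation; "ft_force": force on the tool from outside, world axes, zero at the start; "moment": the same for the moment, N m; "opening": finger opening in m; "finger_force": force on a finger pad.
Only numpy, scipy, OpenCV 4.12 (cv2) and the standard library are available. Lean on these libraries where they do the work, as an engineer would, in place of code of your own. Each camera call takes 0.05 s, during which the arm holds its last target. There are 200 camera calls.

## Working session

There is one attempt and no reset: what is moved stays moved. The work goes in short steps, Python scripts to look and compute and a shell command to move; the robot and the scene stay as the last step left them, time stands still between calls to the robot, and variables do not carry over. Pictures are saved under pics/ and viewed, at most 16 in all, crops included, and the job is handed in when it is done.

```bash
mkdir -p pics; ls
python3 - <<'E'
from cell import bot, optics
import cv2
s=bot.observe(); print({k:(v if not hasattr(v,'tolist') else v.tolist()) for k,v in s.items()})
for n in("scene","top"):
    c=optics.read_camera(n); cv2.imwrite(f"pics/{n}0.png",c["color"][...,::-1]); print(n,c["intrinsics"],c["R"],c["t"])
E
```

```text
pics
{'t': 0.0, 'q': [1.2064851565441557, 0.5921390858669894, 0.048271033310064874, 1.6098194936079342, -0.03331530689965515, 0.9426886467351071, -0.033678371035834986], 'joint_vel': [-0.0007861568978218363, -0.00024215074425235035, 0.0015598306528749662, 0.0006065578878038759, -0.00021335242014447448, -0.00014208886025401742, 0.000738893482231555], 'joint_torque': [-0.001001286436803639, -54.86979961395264, 1.5457053110003471, -19.812442660331726, 0.009330454340670258, 0.008934416400734335, -2.0486392315888224e-06], 'position': [0.19375517499304817, -0.6977766677347633, 0.23012684799319955], 'ee_rot': [0.9908381250810904, 0.13505015346374438, -0.00020108761610292768, -0.0011070225739818777], 'ft_force': [0.4838558398539354, -0.07921443433396483, 0.5517265749027507], 'moment': [0.005732866887319901, 0.024367949809880954, -0.03852984694435599], 'finger_force': 0.0, 'opening': 0.08517116485237891}
scene [[529.99278794   0.         312.1000469 ]
 [  0.         529.99278794 240.55274661]
 [  0.           0.           1.        ]] [[ 0.45002123 -0.89277464 -0.02084061]
 [-0.59057122 -0.28002194 -0.75684434]
 [ 0.66985561  0.35290388 -0.65326283]] [-0.28711726  0.31251578  0.84711232]
top [[600.61740445   0.         315.73642755]
 [  0.         600.61740445 238.87311144]
 [  0.           0.           1.        ]] [[-0.0099479  -0.99980723  0.01692745]
 [-0.99729406  0.00868694 -0.07300066]
 [ 0.07283954 -0.01760785 -0.99718823]] [-0.0787253   0.51618556  1.22803156]
```

View pics/scene0.png

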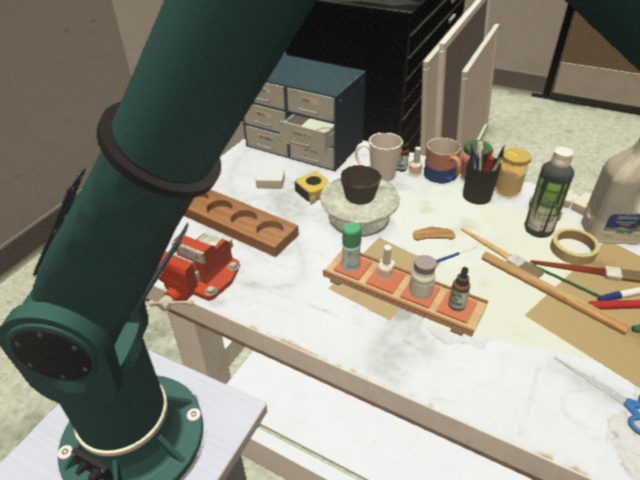

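View pics/top0.png

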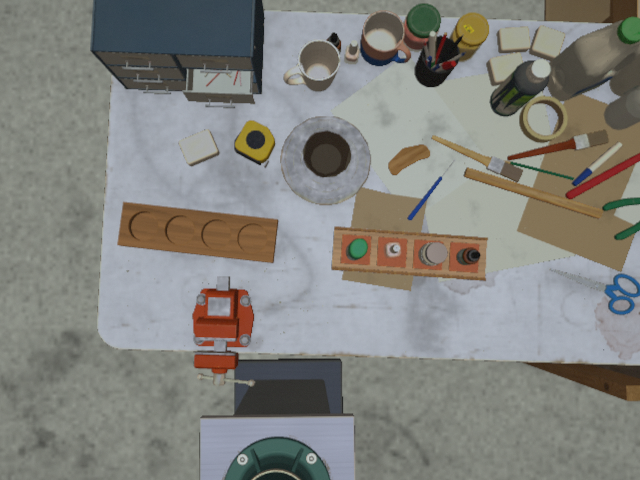

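The left-to-right (y+ to y−) order on the board is big_cap at top (357,248), polish (393,250), jar (432,252), dropper (470,256). The rack is at top (198,232), with the vise in front of it and the bowl between the two. Next I'll measure.

```bash
cat > h.py <<'E'
import numpy as np, cv2
from cell import bot, optics
from scipy.spatial.transform import Rotation as Rot
def cam(n):
    if n=="wrist":
        s=bot.observe(); c=optics.read_camera(n)
        T=np.eye(4); T[:3,:3]=Rot.from_quat(s["ee_rot"]).as_matrix(); T[:3,3]=s["position"]
        M=np.linalg.inv(T@np.array(c["hand_eye"])); c["R"]=M[:3,:3]; c["t"]=M[:3,3]
    else: c=optics.read_camera(n)
    c={k:np.array(v) for k,v in c.items()}
    c["hsv"]=cv2.cvtColor(c["color"],cv2.COLOR_RGB2HSV); return c
def ray(c,p):
    d=c["R"].T@np.linalg.inv(c["intrinsics"])@[p[0],p[1],1.]; return -c["R"].T@c["t"], d/np.linalg.norm(d)
def onz(c,p,z):
    o,d=ray(c,p); return o+d*(z-o[2])/d[2]
def tri(views):
    A=np.zeros((3,3));b=np.zeros(3)
    for c,p in views:
        o,d=ray(c,p); P=np.eye(3)-np.outer(d,d); A+=P;b+=P@o
    X=np.linalg.solve(A,b)
    return X,[round(float(np.linalg.norm(np.cross(X-ray(c,p)[0],ray(c,p)[1])))*1000,1) for c,p in views]
def proj(c,X):
    x=c["intrinsics"]@(c["R"]@np.array(X)+c["t"]); return x[:2]/x[2]
def blobs(c,lo,hi,box,amin=30):
    m=cv2.inRange(c["hsv"],np.array(lo),np.array(hi)); k=np.zeros_like(m); x0,y0,x1,y1=box; k[y0:y1,x0:x1]=m[y0:y1,x0:x1]
    cs=cv2.findContours(k,cv2.RETR_EXTERNAL,cv2.CHAIN_APPROX_NONE)[0]
    return sorted([q for q in cs if cv2.contourArea(q)>=amin],key=lambda q:-cv2.contourArea(q))
E
python3 - <<'E'
from h import *
t=cam("top"); s=cam("scene")
a=cv2.resize(t["color"][190:290,100:500],None,fx=2,fy=2,interpolation=cv2.INTER_CUBIC)
b=cv2.resize(s["color"][215:340,180:500],(800,312),interpolation=cv2.INTER_CUBIC)
cv2.imwrite("pics/crop1.png",np.vstack([a,b])[...,::-1])
for n,c,pts in(("t",t,[(357,248),(393,250),(432,252),(474,255),(340,250),(407,266),(375,231),(200,212),(180,250),(180,231)]),("s",s,[(351,232),(387,253),(426,263),(463,272),(365,270)])):
    for p in pts: print(n,p,c["hsv"][p[1],p[0]])
# tile blobs / rack blob
for lo,hi,nm in(((0,110,100),(9,255,255),"tile"),((5,90,60),(16,200,190),"wood")):
    for q in blobs(t,lo,hi,(100,190,500,290),100)[:6]:
        r=cv2.minAreaRect(q); print(nm,np.round(r[0],1),np.round(r[1],1),round(r[2],1))
for p in((124,203),(278,219),(274,263),(118,247)): print("rack",onz(t,p,.03).round(4))
for p in((333,228),(487,236),(485,279),(332,271)): print("board",onz(t,p,.025).round(4))
E
```

```text
t (357, 248) [ 76 137 132]
t (393, 250) [ 21  54 100]
t (432, 252) [ 11  28 145]
t (474, 255) [20 36 21]
t (340, 250) [ 15  97 161]
t (407, 266) [ 16  97 160]
t (375, 231) [ 16 141 128]
t (200, 212) [ 15 133 113]
t (180, 250) [ 15 139 130]
t (180, 231) [ 14 135 119]
s (351, 232) [ 66 113 178]
s (387, 253) [ 21  60 148]
s (426, 263) [ 13  39 182]
s (463, 272) [25 48 59]
s (365, 270) [ 10 140 197]
tile [355.6 249.2] [28.  27.6] 4.1
tile [391.6 251.7] [27.8 27.4] 3.4
tile [464.  256.8] [28.  27.9] 4.1
tile [427.8 254.3] [27.9 27.6] 4.1
wood [197.6 232.1] [156.2  43.1] 6.4
wood [409.9 253. ] [153.5  43.5] 4.0
rack [0.5921 0.3105 0.03  ]
rack [ 0.5564 -0.0059  0.03  ]
rack [0.4658 0.0028 0.03  ]
rack [0.5015 0.3215 0.03  ]
board [ 0.5373 -0.1194  0.025 ]
board [ 0.5179 -0.4396  0.025 ]
board [ 0.4288 -0.4327  0.025 ]
board [ 0.4484 -0.1163  0.025 ]
```

View pics/crop1.png

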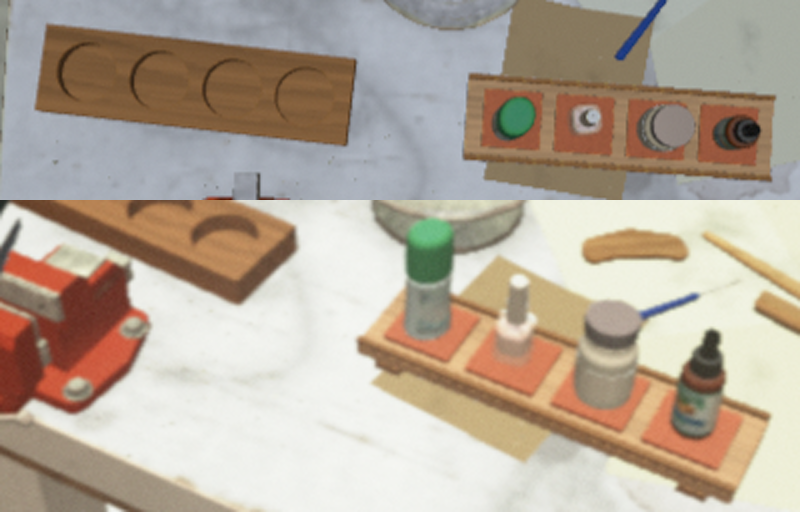

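The crop confirms the order: green cap, slim cap, jar, dropper from left to right. The rack wells in the top view are at about x = 140, 178, 215 and 253. Next I'll compute positions from two views.

Run:
```python
from h import *
t=cam("top"); s=cam("scene")
print("cams",ray(t,(0,0))[0].round(3),ray(s,(0,0))[0].round(3))
f=lambda c,box,am:[cv2.minAreaRect(q)[0] for q in blobs(c,(0,110,100),(9,255,255),box,am)]
T=sorted(f(t,(320,220,500,290),300)); P=np.array([onz(t,p,.026) for p in T]); print("tiles top\n",P.round(4))
print("yaw",np.arctan2(-(P[0]-P[3])[0],(P[0]-P[3])[1]).round(4),"pitch",np.linalg.norm(np.diff(P,axis=0),axis=1).round(4))
print("tile in scene:",[np.round(proj(s,p),1).tolist() for p in P])
for q in blobs(s,(0,140,120),(11,255,255),(320,240,500,335),100): print("scene tile blob",np.round(cv2.minAreaRect(q)[0],1),cv2.contourArea(q), cv2.boundingRect(q))
# board gaps / tile outer corners: triangulate by hand-read points (crop1): board near-right & rack corners
rs=lambda x,y:(180+x/2.5,215+(y-200)/2.5); rt=lambda x,y:(100+x/2,190+y/2)
for n,a,b in(("rack far-right corner",(356,60),(296,231)),("rack near-right",(347,146),(239,288)),("green top",(519,116),(431,226)),("polish top",(592,117),(517,280)),("jar lid",(672,127),(613,308)),("dropper tip",(754,128),(712,333)),("tile1 left corner near",(484,146),(385,322)),("tile4 near right",(752,164),(713,468)),("well4 ctr",(304,95),(226,232))):
    X,e=tri([(t,rt(*a)),(s,rs(*b))]); print(n,X.round(4),e)
# rack by well crescents
for p in((47,24),(356,60),(347,146),(37,108)): print("rk",onz(t,rt(*p),.03).round(4))
g=t["hsv"][...,2]
for q in blobs(t,(0,0,0),(180,255,85),(115,200,280,265),15): print("dark",cv2.boundingRect(q),cv2.contourArea(q))
```

```text
cams [ 0.425 -0.062  1.264] [-0.254 -0.468  0.784]
tiles top
 [[ 0.4931 -0.1655  0.026 ]
 [ 0.4872 -0.2404  0.026 ]
 [ 0.475  -0.39    0.026 ]]Traceback (most recent call last):
  File "<stdin>", line 6, in <module>
IndexError: index 3 is out of bounds for axis 0 with size 3
```

Run:
```python
from h import *
t=cam("top"); s=cam("scene")
f=lambda c,box,am:[cv2.minAreaRect(q)[0] for q in blobs(c,(0,110,100),(9,255,255),box,am)]
T=sorted(f(t,(320,220,500,290),120)); P=np.array([onz(t,p,.026) for p in T]); print("tiles top\n",P.round(4))
d=P[0]-P[-1]; print("yaw",np.arctan2(-d[0],d[1]).round(4),"pitch",np.linalg.norm(np.diff(P,axis=0),axis=1).round(4))
print("tile in scene:",[np.round(proj(s,p),1).tolist() for p in P])
for q in blobs(s,(0,140,120),(11,255,255),(320,240,500,335),100): print("scene tile blob",np.round(cv2.minAreaRect(q)[0],1),cv2.contourArea(q), cv2.boundingRect(q))
rs=lambda x,y:(180+x/2.5,215+(y-200)/2.5); rt=lambda x,y:(100+x/2,190+y/2)
for n,a,b in(("rack far-right corner",(356,60),(296,231)),("rack near-right",(347,146),(239,288)),("green top",(519,116),(431,226)),("polish top",(592,117),(517,280)),("jar lid",(672,127),(613,308)),("dropper tip",(754,128),(712,333)),("tile1 near-left",(484,146),(385,322)),("tile4 near right",(752,164),(713,468)),("well4 ctr",(304,95),(226,232))):
    X,e=tri([(t,rt(*a)),(s,rs(*b))]); print(n,X.round(4),e)
for p in((47,24),(356,60),(347,146),(37,108)): print("rk",onz(t,rt(*p),.03).round(4))
for q in blobs(t,(0,0,0),(180,255,85),(115,200,280,265),15): print("dark",cv2.boundingRect(q),cv2.contourArea(q))
```

```text
tiles top
 [[ 0.4929 -0.1656  0.026 ]
 [ 0.4869 -0.2404  0.026 ]
 [ 0.4808 -0.315   0.026 ]
 [ 0.4748 -0.3897  0.026 ]]
yaw -0.0806 pitch [0.075  0.0748 0.075 ]
tile in scene: [[351.5, 263.7], [384.3, 276.5], [419.0, 290.0], [455.7, 304.3]]
scene tile blob [456.2 306.5] 347.0 (437, 292, 39, 30)
scene tile blob [385.1 278.6] 308.5 (367, 269, 37, 24)
scene tile blob [419.6 292.2] 185.0 (401, 286, 38, 21)
scene tile blob [352.4 265.8] 158.5 (335, 259, 36, 20)
rack far-right corner [ 0.5557 -0.0062  0.021 ] [0.8, 0.8]
rack near-right [0.4668 0.0032 0.0198] [1.3, 1.3]
green top [ 0.4896 -0.1649  0.1307] [0.7, 0.7]
polish top [ 0.4895 -0.2382  0.1025] [0.6, 0.6]
jar lid [ 0.4793 -0.3153  0.112 ] [2.2, 2.2]
dropper tip [ 0.4765 -0.3905  0.1201] [0.3, 0.3]
tile1 near-left [ 0.4647 -0.1373  0.0381] [1.1, 1.1]
tile4 near right [ 0.4437 -0.4162  0.0203] [0.5, 0.5]
well4 ctr [0.5196 0.0465 0.0281] [1.5, 1.5]
rk [0.5942 0.3115 0.03  ]
rk [ 0.5544 -0.0059  0.03  ]
rk [0.4658 0.0038 0.03  ]
rk [0.5077 0.3205 0.03  ]
dark (129, 211, 16, 27) 33.0
dark (165, 216, 14, 24) 24.0
```

The tile pitch, yaw and container heights all agree with the sizes given. I'll start moving: turn so the fingers close along the board's x and head toward the board.

```bash
python3 -m inch '[[1,0,0,0,0,-1,1],[1,0,0,0,0,-1,1],[1,0,0,0,0,-1,1],[1,0,0,0,0,-1,1],[1,0,0,0,0,-1,1],[1,0,0,0,0,-1,1],[1,0,0,0,0,-1,1],[1,0,0,0,0,-1,1],[1,0,0,0,0,-1,1],[1,0,0,0,0,-1,1]]'
python3 -m inch '[[1,0.4,0,0,0,-0.2,1],[1,0.4,0,0,0,0,1],[1,0.4,0,0,0,0,1],[1,0.4,0,0,0,0,1],[1,0.4,0,0,0,0,1],[1,0.4,0,0,0,0,1],[1,0.4,0,0,0,0,1],[1,0.4,0,0,0,0,1],[1,0.4,0,0,0,0,1],[1,0.4,0,0,0,0,1]]'
cat >> h.py <<'E'
def need(x,y,z,yaw,s=None):
    """units to go: tool-axis shift & turn about z so that tool x lies along angle pi/2+yaw"""
    s=s or bot.observe(); R=Rot.from_quat(s["ee_rot"]).as_matrix(); p=np.array(s["position"])
    a=np.arctan2(R[1,0],R[0,0]); print("t",round(s["t"],2),"at",p.round(4),"yawx-90",round(a-np.pi/2,4),"open",round(s["opening"],4),"F",np.round(s["ft_force"],1),"tilt",R[:2,2].round(4))
    print("units shift",(R.T@(np.array([x,y,z])-p)/.02).round(2),"turn z",round((a-(np.pi/2+yaw))/.12,2))
E
python3 - <<'E'
from h import *
need(.490,-.165,.230,-.0806)
c=cam("wrist"); cv2.imwrite("pics/w1.png",c["color"][...,::-1])
E
```

```text
t: 1.65
position: [0.3241, -0.5615, 0.2314]
ee_rot: [0.74, 0.672, -0.0, 0.0]
ft_force: [0.0, -0.4, -1.0]
opening: 0.0852
finger_force: 0.0
t: 2.9
position: [0.4197, -0.3677, 0.2313]
ee_rot: [0.733, 0.68, 0.0, 0.0]
ft_force: [0.1, -0.5, 0.3]
opening: 0.0852
finger_force: 0.0
t 2.9 at [ 0.4197 -0.3677  0.2313] yawx-90 -0.076 open 0.0852 F [ 0.1 -0.5  0.3] tilt [ 0.0001 -0.    ]
units shift [10.37  2.74  0.07] turn z 0.04
```

View pics/w1.png

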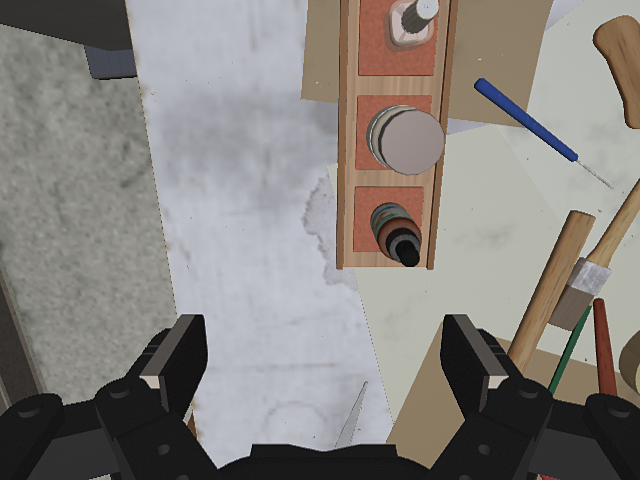

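The wrist view shows the board's right half: dropper bulb at (409,258), jar lid centre (412,142), polish cap top (427,10). Image up is +tool x. I'll move halfway so the green cap comes into view.

```bash
python3 -m inch '[[1,0.6,0,0,0,0,1],[1,0.6,0,0,0,0,1],[1,0.6,0,0,0,0,1],[1,0.6,0,0,0,0,1],[1,0.3,0,0,0,0,1],[0,0,0,0,0,0,0.5],[0,0,0,0,0,0,0.5],[0,0,0,0,0,0,0.5],[0,0,0,0,0,0,0.5],[0,0,0,0,0,0,0.5]]' | head -2
python3 - <<'E'
from h import *
need(.490,-.165,.230,-.0806)
c=cam("wrist"); cv2.imwrite("pics/w2.png",c["color"][...,::-1])
for p in([.4896,-.1649,.131],[.4895,-.2382,.105],[.4793,-.3153,.106]): print(proj(c,p).round(1))
for q in blobs(c,(55,80,40),(95,255,255),(250,0,640,330),300): print("green",cv2.fitEllipse(q))
E
```

```text
t: 4.2
position: [0.4803, -0.2738, 0.2313]
t 4.2 at [ 0.4803 -0.2738  0.2313] yawx-90 -0.0768 open 0.0643 F [ 0.4  0.4 -0.2] tilt [-0.0001 -0.0001]
units shift [5.46 0.07 0.06] turn z 0.03
[326.   46.5]
[333.9 173.1]
[327.1 281.6]
green ((326.02703857421875, 45.96443176269531), (64.68086242675781, 71.81951141357422), 149.5597686767578)
```

View pics/w2.png

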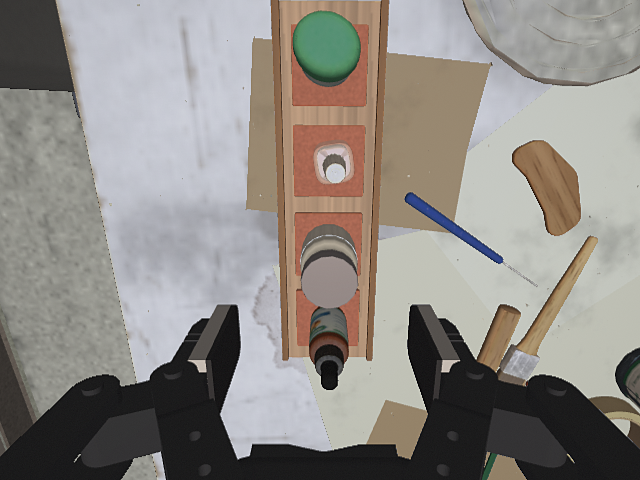

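The green cap's predicted pixel (326,46) matches the measured one. Its long axis looks turned about 30°, so I'll put the camera straight above it and measure the yaw.

```bash
python3 -m inch '[[1,0,0,0,0,0,0.5],[1,0,0,0,0,0,0.5],[0.3,0,0,0,0,0,0.5],[0,0,0,0,0,0,0.5],[0,0,0,0,0,0,0.5],[0,0,0,0,0,0,0.5],[0,0,0,0,0,0,0.5],[0,0,0,0,0,0,0.5],[0,0,0,0,0,0,0.5],[0,0,0,0,0,0,0.5]]' | head -2
python3 - <<'E'
from h import *
need(.490,-.165,.09,-.0806)
c=cam("wrist"); print("cam",ray(c,(0,0))[0].round(3))
for q in blobs(c,(55,80,40),(95,255,255),(250,0,640,330),300):
    e=cv2.fitEllipse(q); print("green",e)
    W=np.array([onz(c,p,.11)[:2] for p in q[:,0,:]])
    (cx,cy),(a,b),an=cv2.fitEllipse((W*1e4).astype(np.float32)); print("world ellipse",cx/1e4,cy/1e4,a/1e4,b/1e4,"minor axis ang",an)
t=cam("top")
for q in blobs(t,(55,80,40),(95,255,255),(330,220,400,280),50): print("top",cv2.fitEllipse(q))
E
```

```text
t: 5.5
position: [0.484, -0.2275, 0.2313]
t 5.5 at [ 0.484  -0.2275  0.2313] yawx-90 -0.076 open 0.0639 F [0.2 0.1 0.4] tilt [0. 0.]
units shift [3.14 0.06 7.07] turn z 0.04
cam [ 0.49  -0.148  0.374]
green ((325.802978515625, 129.15969848632812), (56.63068389892578, 64.40467834472656), 120.11618041992188)
world ellipse 0.48995419921875 -0.16356158447265626 0.034596774291992184 0.040144729614257815 minor axis ang 60.97434997558594
top ((357.5369567871094, 248.31216430664062), (16.5903263092041, 20.272598266601562), 35.47367858886719)
```

The nadir view gives an ellipse of 34.6×40.1 mm at (0.490,−0.164), short axis at 61°, which fits the given 36×42 mm. I'll turn so the fingers close across the short axis.

```bash
python3 -m inch '[[1,0,0,0,0,0,0.6],[1,0,0,0,0,0,0.6],[1,0,0,0,0,0,0.6],[0.15,0.06,0,0,0,0,0.6],[0,0,0,0,0,-1,0.6],[0,0,0,0,0,-1,0.6],[0,0,0,0,0,-1,0.6],[0,0,0,0,0,-1,0.6],[0,0,0,0,0,-1,0.6],[0,0,0,0,0,-1,0.6]]' | head -2
python3 -m inch '[[0,0,0,0,0,-1,0.6],[0,0,0,0,0,-1,0.6],[0,0,0,0,0,-1,0.6],[0,0,0,0,0,-0.5,0.6],[0,0,1,0,0,0,0.6],[0,0,1,0,0,0,0.6],[0,0,1,0,0,0,0.6],[0,0,0,0,0,0,0.6],[0,0,0,0,0,0,0.6],[0,0,0,0,0,0,0.6]]' | head -2
python3 - <<'E'
from h import *
import math
need(.490,-.1645,.088,math.radians(61))
E
```

```text
t: 6.85
position: [0.49, -0.165, 0.2313]
t: 8.1
position: [0.4907, -0.1649, 0.1722]
t 8.1 at [ 0.4907 -0.1649  0.1722] yawx-90 1.0639 open 0.068 F [-0.1  0.4  0.6] tilt [ 0.0017 -0.0006]
units shift [ 0.05 -0.    4.21] turn z -0.01
```

```bash
python3 -m inch '[[0.05,0,0.8,0,0,0,0.6],[0,0,0.8,0,0,0,0.6],[0,0,0.8,0,0,0,0.6],[0,0,0.7,0,0,0,0.6],[0,0,0.6,0,0,0,0.6],[0,0,0.5,0,0,0,0.6],[0,0,0,0,0,0,0.6],[0,0,0,0,0,0,-1],[0,0,0,0,0,0,-1],[0,0,0,0,0,0,-1]]'
python3 -m inch '[[0,0,0,0,0,0,-1],[0,0,0,0,0,0,-1],[0,0,0,0,0,0,-1],[0,0,0,0,0,0,-1],[0,0,0,0,0,0,-1],[0,0,-0.4,0,0,0,-1],[0,0,-0.6,0,0,0,-1],[0,0,-0.6,0,0,0,-1],[0,0,-0.4,0,0,0,-1],[0,0,0,0,0,0,-1]]'
```

```text
t: 9.35
position: [0.4899, -0.1641, 0.088]
ee_rot: [0.251, 0.968, 0.0, 0.001]
ft_force: [-0.1, 0.6, 4.0]
opening: 0.0324
finger_force: 59.6
t: 10.6
position: [0.4896, -0.1645, 0.1281]
ee_rot: [0.251, 0.968, -0.0, 0.001]
ft_force: [-0.7, -0.1, -1.2]
opening: 0.0324
finger_force: 59.7
```

```bash
python3 -m inch '[[0,0,-0.4,0,0,1,-1],[0,0,-0.4,0,0,1,-1],[0,0,-0.4,0,0,1,-1],[0,0,-0.4,0,0,1,-1],[0,0,-0.4,0,0,1,-1],[0,0,-0.4,0,0,1,-1],[0,0,-0.4,0,0,1,-1],[0,0,-0.4,0,0,1,-1],[0,0,-0.4,0,0,1,-1],[0,0,-0.4,0,0,1,-1]]' | head -2
python3 -m inch '[[1,0,0,0,0,0,-1],[1,0,0,0,0,0,-1],[1,0,0,0,0,0,-1],[1,0,0,0,0,0,-1],[1,0,0,0,0,0,-1],[1,0,0,0,0,0,-1],[1,0,0,0,0,0,-1],[0,0,0,0,0,0,-1],[0,0,0,0,0,0,-1],[0,0,0,0,0,0,-1]]'
python3 - <<'E'
from h import *
need(.5175,.046,.2,-.125)
c=cam("wrist"); cv2.imwrite("pics/w3.png",c["color"][...,::-1])
np.savez("w3.npz",**c); print("cam",ray(c,(0,0))[0].round(3))
E
```

```text
t: 11.85
position: [0.4886, -0.164, 0.2071]
t: 13.1
position: [0.5078, -0.0268, 0.2071]
ee_rot: [0.754, 0.657, -0.0, 0.0]
ft_force: [0.2, -0.4, -0.6]
opening: 0.0324
finger_force: 59.7
t 13.1 at [ 0.5078 -0.0268  0.2071] yawx-90 -0.1378 open 0.0324 F [ 0.2 -0.4 -0.6] tilt [-0.0006 -0.0006]
units shift [ 3.67 -0.02  0.35] turn z -0.11
cam [0.519 0.052 0.35 ]
```

View pics/w3.png

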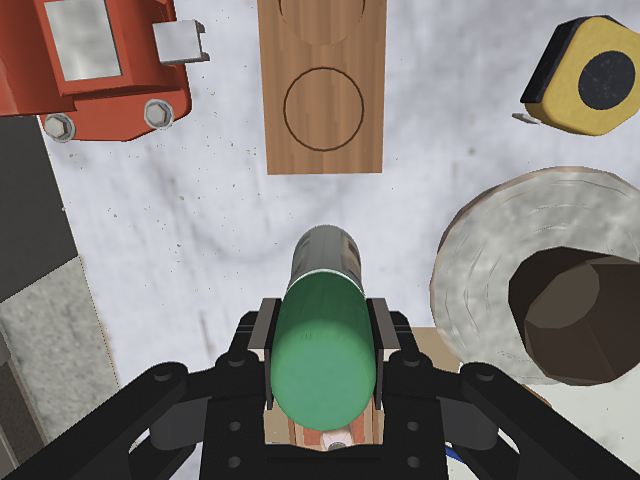

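The wrist view shows the right-end well with its rim centred at (324,109) and rack end corners at (268,174) and (383,172). The vise is to the left and clear.

Run:
```python
from h import *
c=dict(np.load("w3.npz"))
t=cam("top")
w=onz(c,(324,109),.03); print("well",w.round(4),"dia",np.linalg.norm(onz(c,(284,109),.03)-onz(c,(364,109),.03)).round(4))
A,B=onz(c,(268,174),.03),onz(c,(383,172),.03); m=(A+B)/2; print("end corners",A.round(4),B.round(4),"width",np.linalg.norm(A-B).round(4),"yaw from end->well",np.arctan2(-(w-m)[0],(w-m)[1]).round(3), "dist",np.linalg.norm(w-m).round(4))
C,D=onz(c,(259,0),.03),onz(c,(387,0),.03); M=(C+D)/2-m; print("yaw by edges",np.arctan2(-M[0],M[1]).round(4))
print("tri corners",[tri([(c,p),(t,(100+q[0]/2,190+q[1]/2))])[0].round(4).tolist() for p,q in(((383,172),(356,60)),((268,174),(347,146)))])
need(w[0],w[1],.12,-.125)
```

```text
well [0.5181 0.0484 0.03  ] dia 0.0599
end corners [0.4678 0.0061 0.03  ] [ 0.5575 -0.0047  0.03  ] width 0.0903 yaw from end->well -0.113 dist 0.0479
yaw by edges -0.1218
tri corners [[0.5564, -0.0056, 0.0253], [0.4661, 0.0045, 0.0187]]
t 13.2 at [ 0.5079 -0.0265  0.2072] yawx-90 -0.1375 open 0.0324 F [ 0.4  0.3 -1.2] tilt [-0.0003 -0.0004]
units shift [ 3.78 -0.01  4.36] turn z -0.1
```

```bash
python3 -m inch '[[1,0,0,0,0,0,-1],[1,0,0,0,0,0,-1],[1,0,0,0,0,0,-1],[0.75,0,0,0,0,0,-1],[0,0,0.8,0,0,0,-1],[0,0,0.9,0,0,0,-1],[0,0,0.9,0,0,0,-1],[0,0,0.9,0,0,0,-1],[0,0,0.8,0,0,0,-1],[0,0,0,0,0,0,-1]]' | head -2
python3 - <<'E'
from h import *
need(.5181,.0484,.073,-.125)
E
```

```text
t: 14.45
position: [0.5169, 0.0478, 0.1196]
t 14.45 at [0.5169 0.0478 0.1196] yawx-90 -0.1366 open 0.0323 F [ 0.2 -0.  -0.4] tilt [-0.0037 -0.001 ]
units shift [0.04 0.06 2.33] turn z -0.1
```

```bash
python3 -m inch '[[0,0.05,0.6,0,0,0,-1],[0,0,0.6,0,0,0,-1],[0,0,0.5,0,0,0,-1],[0,0,0.3,0,0,0,-1],[0,0,0.2,0,0,0,-1],[0,0,0.1,0,0,0,-1],[0,0,0.05,0,0,0,-1],[0,0,0,0,0,0,-1],[0,0,0,0,0,0,-1],[0,0,0,0,0,0,-1]]'
```

```text
t: 15.7
position: [0.5194, 0.0486, 0.0744]
ee_rot: [0.753, 0.657, 0.0, 0.0]
ft_force: [0.4, 0.1, -1.7]
opening: 0.0322
finger_force: 59.7
```

```bash
python3 -m inch '[[0,0,0.05,0,0,0,-1],[0,0,0.05,0,0,0,-1],[0,0,0.05,0,0,0,-1],[0,0,0,0,0,0,-1],[0,0,0,0,0,0,-1],[0,0,0,0,0,0,-1],[0,0,0,0,0,0,-1],[0,0,0,0,0,0,-1],[0,0,0,0,0,0,-1],[0,0,0,0,0,0,-1]]'
```

```text
t: 16.95
position: [0.5194, 0.0487, 0.072]
ee_rot: [0.754, 0.657, 0.0, 0.0]
ft_force: [-1.0, -0.1, 6.4]
opening: 0.0324
finger_force: 60.2
```

Contact felt. Release, then rise.

```bash
python3 -m inch '[[0,0,0,0,0,0,0],[0,0,0,0,0,0,0.2],[0,0,0,0,0,0,0.3],[0,0,0,0,0,0,0.3],[0,0,-0.6,0,0,0,0.3],[0,0,-1,0,0,0,0.3],[0,0,-1,0,0,0,0.3],[0,0,-1,0,0,0,0.3],[0,0,-1,0,0,0,0.3],[0,0,-1,0,0,0,0.3]]' | head -2
python3 - <<'E'
from h import *
need(.4895,-.2385,.2,-.0806)
s=cam("scene"); a=s["color"][190:300,180:400]
t=cam("top"); b=t["color"][190:290,110:310]
cv2.imwrite("pics/chk1.png",np.vstack([cv2.resize(a,(700,350)),cv2.resize(b,(700,250))])[...,::-1])
E
```

```text
t: 18.2
position: [0.5192, 0.0486, 0.1847]
t 18.2 at [0.5192 0.0486 0.1847] yawx-90 -0.136 open 0.0554 F [-0.2  0.3  0.4] tilt [0.0006 0.    ]
units shift [-14.42   0.48  -0.76] turn z -0.46
```

View pics/chk1.png

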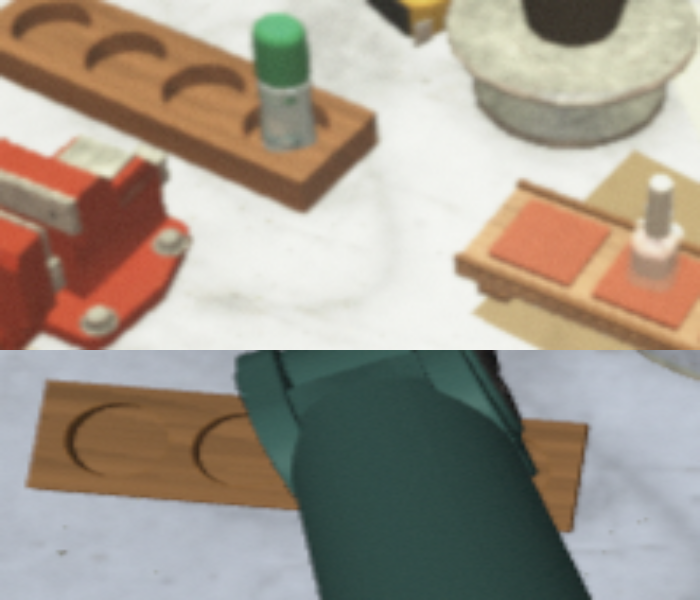

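The big-cap bottle stands upright and centred in the right-end well. Next is the polish bottle.

```bash
python3 -m inch '[[-1,0,0,0,0,-0.46,0.1],[-1,0,0,0,0,0,0.1],[-1,0,0,0,0,0,0.1],[-1,0,0,0,0,0,0.1],[-1,0,0,0,0,0,0.1],[-1,0,0,0,0,0,0.1],[-1,0,0,0,0,0,0.1],[-1,0,0,0,0,0,0.1],[-1,0,0,0,0,0,0.1],[-1,0,0,0,0,0,0.1]]' | head -2
python3 - <<'E'
from h import *
need(.4895,-.2385,.076,-.0806)
c=cam("wrist"); cv2.imwrite("pics/w4.png",c["color"][...,::-1]); np.savez("w4.npz",**c)
for p in([.4895,-.2385,.105],[.4793,-.3153,.106]): print(proj(c,p).round(1))
E
```

```text
t: 19.55
position: [0.5014, -0.1512, 0.1828]
t 19.55 at [ 0.5014 -0.1512  0.1828] yawx-90 -0.0807 open 0.0471 F [-0.6  0.5  0.4] tilt [-0.0009  0.0002]
units shift [-4.4  -0.24  5.34] turn z -0.0
[316.6 378.6]
[311.4 472.7]
```

```bash
python3 -m inch '[[-1,-0.1,0,0,0,0,0.1],[-1,-0.1,0,0,0,0,0.1],[-1,0,0,0,0,0,0.1],[-1,0,0,0,0,0,0.1],[-0.4,0,0.6,0,0,0,0.1],[0,0,0.8,0,0,0,0.1],[0,0,0.8,0,0,0,0.1],[0,0,0.5,0,0,0,0.1],[0,0,0,0,0,0,0.1],[0,0,0,0,0,0,0.1]]' | head -2
python3 - <<'E'
from h import *
need(.4895,-.2385,.076,-.0806)
c=cam("wrist"); cv2.imwrite("pics/w4.png",c["color"][...,::-1])
print(proj(c,[.4895,-.2385,.105]).round(1))
E
```

```text
t: 20.85
position: [0.4913, -0.2378, 0.1295]
t 20.85 at [ 0.4913 -0.2378  0.1295] yawx-90 -0.0802 open 0.0468 F [-0.1  0.5 -0.2] tilt [ 0.0005 -0.0001]
units shift [-0.04 -0.09  2.67] turn z 0.0
[320.4 291.6]
```

View pics/w4.png

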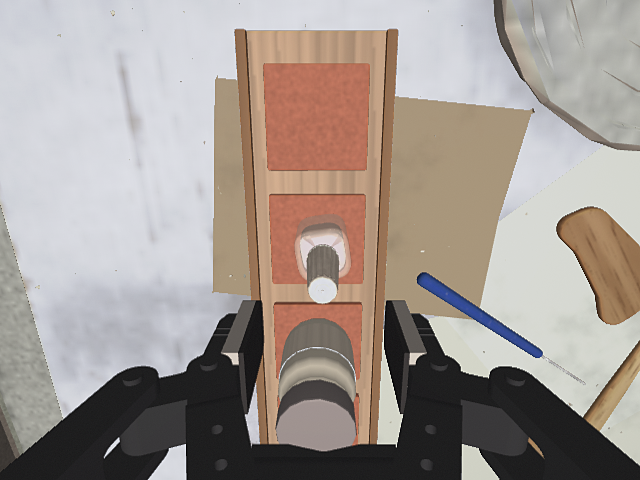

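The cap top is at (322,291), as predicted. Descend and grip.

```bash
python3 -m inch '[[0,-0.07,0.6,0,0,0,0.1],[0,0,0.6,0,0,0,0.1],[0,0,0.6,0,0,0,0.1],[0,0,0.5,0,0,0,0.1],[0,0,0.3,0,0,0,0.1],[0,0,0,0,0,0,0.1],[0,0,0,0,0,0,-1],[0,0,0,0,0,0,-1],[0,0,0,0,0,0,-1],[0,0,0,0,0,0,-1]]'
python3 -m inch '[[0,0,0,0,0,0,-1],[0,0,0,0,0,0,-1],[0,0,0,0,0,0,-1],[0,0,-0.4,0,0,0,-1],[0,0,-1,0,0,0,-1],[0,0,-1,0,0,0,-1],[0,0,-1,0,0,0,-1],[0,0,-1,0,0,0,-1],[0,0,-1,0,0,0,-1],[0,0,-1,0,0,0,-1]]'
```

```text
t: 22.15
position: [0.4899, -0.238, 0.0777]
ee_rot: [0.735, 0.678, 0.0, 0.0]
ft_force: [0.0, -0.1, 3.5]
opening: 0.0155
finger_force: 58.5
t: 23.4
position: [0.4888, -0.2377, 0.2058]
ee_rot: [0.735, 0.678, -0.0, -0.0]
ft_force: [0.3, -0.0, -1.4]
opening: 0.0154
finger_force: 58.5
```

```bash
python3 -m inch '[[1,0.1,0,0,0,0,-1],[1,0.1,0,0,0,0,-1],[1,0.1,0,0,0,0,-1],[1,0.1,0,0,0,0,-1],[1,0.05,0,0,0,0,-1],[1,0,0,0,0,0,-1],[1,0,0,0,0,0,-1],[1,0,0,0,0,0,-1],[1,0,0,0,0,0,-1],[1,0,0,0,0,0,-1]]' | head -2
python3 -m inch '[[1,0,0,0,0,0,-1],[1,0,0,0,0,0,-1],[1,0,0,0,0,0,-1],[1,0,0,0,0,0,-1],[1,0,0,0,0,0,-1],[1,0,0,0,0,0,-1],[1,0,0,0,0,0,-1],[0.9,0,0,0,0,0.35,-1],[0,0,0,0,0,0,-1],[0,0,0,0,0,0,-1]]' | head -2
python3 - <<'E'
from h import *
need(.5271,.1224,.061,-.122)
c=cam("wrist"); cv2.imwrite("pics/w5.png",c["color"][...,::-1]); np.savez("w5.npz",**c)
for k in(0,1,2,3): print(k,proj(c,[.518+.0091*k,.048+.0744*k,.03]).round(1))
E
```

```text
t: 24.65
position: [0.514, -0.0387, 0.2052]
t: 25.9
position: [0.5271, 0.1174, 0.2051]
t 25.9 at [0.5271 0.1174 0.2051] yawx-90 -0.1227 open 0.0155 F [-0.1 -0.4 -1.1] tilt [-0.0007 -0.001 ]
units shift [ 0.26 -0.03  7.21] turn z -0.01
0 [323.5 287.7]
1 [323.4 202.1]
2 [323.3 103.2]
3 [323.2 -12.4]
```

View pics/w5.png

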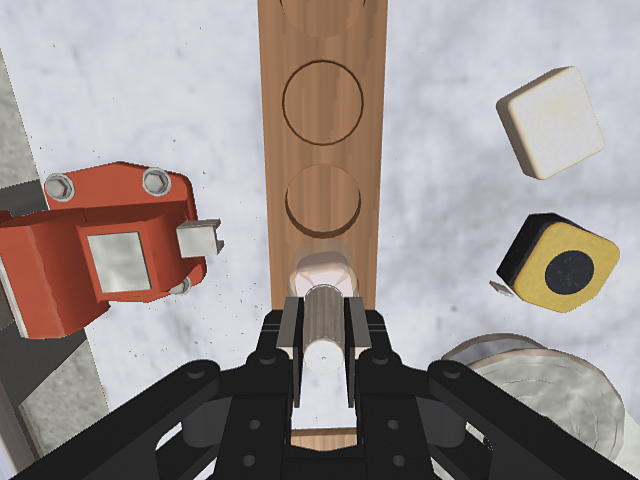

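The predicted well centres match the picture: (323,103) for the next well and (323,201) for the target. The vise jaw edge at (222,238) stays about 65 mm from the tool axis. Lower.

```bash
python3 -m inch '[[0.26,0,0.8,0,0,0,-1],[0,0,1,0,0,0,-1],[0,0,1,0,0,0,-1],[0,0,1,0,0,0,-1],[0,0,1,0,0,0,-1],[0,0,0.8,0,0,0,-1],[0,0,0.6,0,0,0,-1],[0,0,0.3,0,0,0,-1],[0,0,0,0,0,0,-1],[0,0,0,0,0,0,-1]]'
python3 - <<'E'
from h import *
need(.5271,.1224,.061,-.122)
E
```

```text
t: 27.2
position: [0.5285, 0.1235, 0.0758]
ee_rot: [0.749, 0.662, 0.001, 0.0]
ft_force: [-0.2, -0.7, -0.5]
opening: 0.0152
finger_force: 58.5
t 27.2 at [0.5285 0.1235 0.0758] yawx-90 -0.1228 open 0.0152 F [-0.2 -0.7 -0.5] tilt [0.0011 0.0003]
units shift [-0.07 -0.06  0.74] turn z -0.01
```

```bash
python3 -m inch '[[0,0,0.2,0,0,0,-1],[0,0,0.2,0,0,0,-1],[0,0,0.15,0,0,0,-1],[0,0,0.07,0,0,0,-1],[0,0,0.06,0,0,0,-1],[0,0,0.05,0,0,0,-1],[0,0,0.05,0,0,0,-1],[0,0,0,0,0,0,-1],[0,0,0,0,0,0,-1],[0,0,0,0,0,0,-1]]'
```

```text
t: 28.45
position: [0.5282, 0.1235, 0.0616]
ee_rot: [0.749, 0.662, 0.0, 0.001]
ft_force: [-2.9, -1.5, 16.4]
opening: 0.0156
finger_force: 60.5
```

```bash
python3 -m inch '[[0,0,-0.04,0,0,0,-1],[0,0,0,0,0,0,-0.4],[0,0,0,0,0,0,-0.1],[0,0,0,0,0,0,0],[0,0,-0.4,0,0,0,0],[0,0,-1,0,0,0,0],[0,0,-1,0,0,0,0.1],[0,0,-1,0,0,0,0.3],[0,0,-1,0,0,0,0.5],[0,0,-1,0,0,0,0.5]]'
python3 - <<'E'
from h import *
need(.480,-.315,.2,-.0806)
s=cam("scene"); a=s["color"][180:300,180:400]
cv2.imwrite("pics/chk2.png",cv2.resize(a,(660,360))[...,::-1])
E
```

```text
t: 29.7
position: [0.5279, 0.1233, 0.1696]
ee_rot: [0.749, 0.662, 0.0, 0.0]
ft_force: [0.4, 0.1, 0.2]
opening: 0.0637
finger_force: 0.0
t 29.7 at [0.5279 0.1233 0.1696] yawx-90 -0.1228 open 0.0637 F [0.4 0.1 0.2] tilt [0.0002 0.0001]
units shift [-22.04   0.31  -1.52] turn z -0.35
```

View pics/chk2.png

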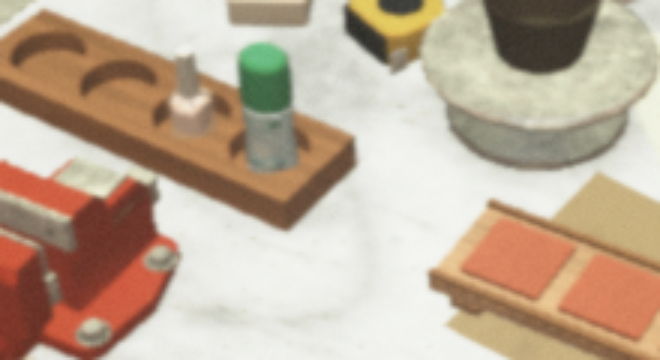

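Both containers are upright in their wells. Next is the jar.

```bash
python3 -m inch '[[-1,0,-0.5,0,0,-0.35,0.8],[-1,0,-0.5,0,0,0,1],[-1,0,-0.3,0,0,0,1],[-1,0,0,0,0,0,1],[-1,0,0,0,0,0,1],[-1,0,0,0,0,0,1],[-1,0,0,0,0,0,1],[-1,0,0,0,0,0,1],[-1,0,0,0,0,0,1],[-1,0,0,0,0,0,1]]' | head -2
python3 -m inch '[[-1,0,0,0,0,0,1],[-1,0,0,0,0,0,1],[-1,0,0,0,0,0,1],[-1,0,0,0,0,0,1],[-1,0,0,0,0,0,1],[-1,0,0,0,0,0,1],[-1,0,0,0,0,0,1],[-0.5,0,0,0,0,0,1],[0,0,0,0,0,0,1],[0,0,0,0,0,0,1]]' | head -2
python3 - <<'E'
from h import *
need(.480,-.315,.07,-.0806)
c=cam("wrist"); cv2.imwrite("pics/w6.png",c["color"][...,::-1])
print([proj(c,p).round(1) for p in([.48,-.315,.106],[.4765,-.3905,.128])])
E
```

```text
t: 31.0
position: [0.5107, -0.0765, 0.1943]
t: 32.25
position: [0.4991, -0.2244, 0.1945]
t 32.25 at [ 0.4991 -0.2244  0.1945] yawx-90 -0.0796 open 0.0852 F [-0.7  0.4  0.2] tilt [0.     0.0006]
units shift [-4.59 -0.59  6.22] turn z 0.01
[array([306.4, 373.3]), array([310.2, 488.3])]
```

View pics/w6.png

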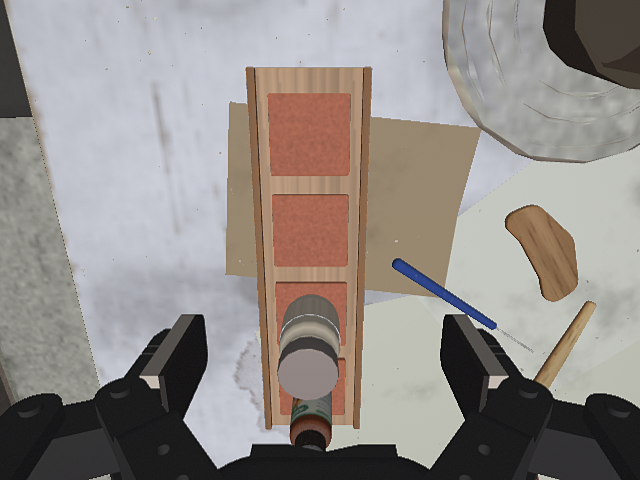

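The jar lid centre is at (308,374), against a prediction of (306,373). Go over it and descend.

```bash
python3 -m inch '[[-1,-0.2,0,0,0,0,1],[-1,-0.2,0,0,0,0,1],[-1,-0.15,0,0,0,0,1],[-1,0,0,0,0,0,1],[-0.6,0,0,0,0,0,1],[0,0,0.6,0,0,0,1],[0,0,0.8,0,0,0,1],[0,0,0.8,0,0,0,1],[0,0,0.6,0,0,0,1],[0,0,0,0,0,0,1]]' | head -2
python3 - <<'E'
from h import *
need(.481,-.315,.07,-.0806)
E
```

```text
t: 33.55
position: [0.4798, -0.3153, 0.137]
t 33.55 at [ 0.4798 -0.3153  0.137 ] yawx-90 -0.08 open 0.0853 F [-0.1 -0.2  0.9] tilt [-0.0025  0.0016]
units shift [0.02 0.07 3.35] turn z 0.01
```

```bash
python3 -m inch '[[0,0.06,0.6,0,0,0,1],[0,0,0.8,0,0,0,1],[0,0,0.8,0,0,0,1],[0,0,0.6,0,0,0,1],[0,0,0.4,0,0,0,1],[0,0,0.15,0,0,0,1],[0,0,0,0,0,0,1],[0,0,0,0,0,0,-1],[0,0,0,0,0,0,-1],[0,0,0,0,0,0,-1]]'
python3 -m inch '[[0,0,0,0,0,0,-1],[0,0,0,0,0,0,-1],[0,0,0,0,0,0,-1],[0,0,-0.4,0,0,0,-1],[0,0,-1,0,0,0,-1],[0,0,-1,0,0,0,-1],[0,0,-1,0,0,0,-1],[0,0,-1,0,0,0,-1],[0,0,-1,0,0,0,-1],[0,0,-1,0,0,0,-1]]'
```

```text
t: 34.8
position: [0.4816, -0.3166, 0.0724]
ee_rot: [0.735, 0.678, -0.0, 0.0]
ft_force: [-1.5, 0.4, 5.3]
opening: 0.041
finger_force: 59.7
t: 36.05
position: [0.4815, -0.3161, 0.2004]
ee_rot: [0.735, 0.678, -0.0, -0.0]
ft_force: [-0.1, 0.5, -1.1]
opening: 0.0411
finger_force: 60.3
```

```bash
python3 -m inch '[[1,0.1,0,0,0,0,-1],[1,0.1,0,0,0,0,-1],[1,0.1,0,0,0,0,-1],[1,0.1,0,0,0,0,-1],[1,0.1,0,0,0,0,-1],[1,0.1,0,0,0,0,-1],[1,0.07,0,0,0,0,-1],[1,0,0,0,0,0,-1],[1,0,0,0,0,0,-1],[1,0,0,0,0,0,-1]]' | head -2
python3 -m inch '[[1,0,0,0,0,0,-1],[1,0,0,0,0,0,-1],[1,0,0,0,0,0,-1],[1,0,0,0,0,0,-1],[1,0,0,0,0,0,-1],[1,0,0,0,0,0,-1],[1,0,0,0,0,0,-1],[1,0,0,0,0,0,-1],[1,0,0,0,0,0,-1],[1,0,0,0,0,0,-1]]' | head -2
python3 -m inch '[[1,0,0,0,0,0,-1],[1,0,0,0,0,0,-1],[1,0,0,0,0,0,-1],[1,0,0,0,0,0,-1],[1,0,0,0,0,0,-1],[0.7,0,0,0,0,0.35,-1],[0,0,0,0,0,0,-1],[0,0,0,0,0,0,-1],[0,0,0,0,0,0,-1],[0,0,0,0,0,0,-1]]' | head -2
python3 - <<'E'
from h import *
need(.5363,.1969,.0555,-.122)
c=cam("wrist"); cv2.imwrite("pics/w7.png",c["color"][...,::-1])
for k in(0,1,2,3): print(k,proj(c,[.518+.0091*k,.048+.0744*k,.03]).round(1))
E
```

```text
t: 37.3
position: [0.5113, -0.1165, 0.1994]
t: 38.55
position: [0.5271, 0.0828, 0.1994]
t: 39.8
position: [0.5366, 0.1941, 0.1994]
t 39.8 at [0.5366 0.1941 0.1994] yawx-90 -0.1237 open 0.0413 F [ 0.1 -0.4 -0.8] tilt [-0.0002 -0.0004]
units shift [ 0.14 -0.03  7.2 ] turn z -0.01
0 [323.4 368.8]
1 [323.3 293.4]
2 [323.1 206.9]
3 [322.9 106.8]
```

View pics/w7.png

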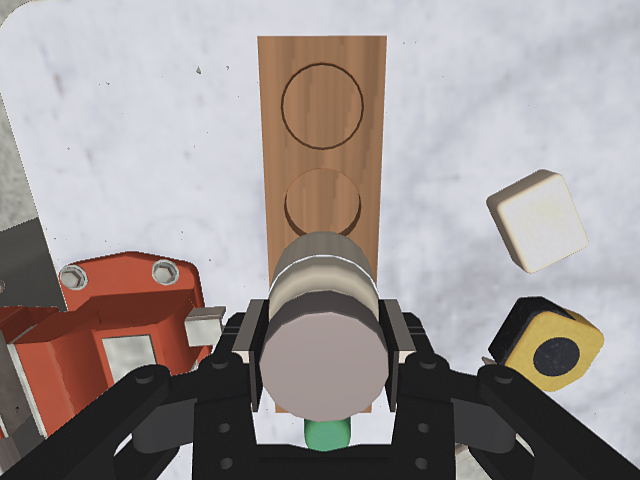

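The well predictions match again, with the leftmost well at (323,107). Lower the jar.

```bash
python3 -m inch '[[0.14,0,0.8,0,0,0,-1],[0,0,1,0,0,0,-1],[0,0,1,0,0,0,-1],[0,0,1,0,0,0,-1],[0,0,1,0,0,0,-1],[0,0,0.8,0,0,0,-1],[0,0,0.5,0,0,0,-1],[0,0,0.3,0,0,0,-1],[0,0,0,0,0,0,-1],[0,0,0,0,0,0,-1]]'
python3 -m inch '[[0,0,0.2,0,0,0,-1],[0,0,0.2,0,0,0,-1],[0,0,0.15,0,0,0,-1],[0,0,0.1,0,0,0,-1],[0,0,0,0,0,0,-1],[0,0,0,0,0,0,-1],[0,0,0,0,0,0,-1],[0,0,0,0,0,0,-1],[0,0,0,0,0,0,-1],[0,0,0,0,0,0,-1]]'
```

```text
t: 41.1
position: [0.5374, 0.1979, 0.072]
ee_rot: [0.749, 0.662, 0.001, 0.0]
ft_force: [-0.0, -0.3, -1.1]
opening: 0.0412
finger_force: 60.3
t: 42.35
position: [0.5369, 0.1977, 0.0585]
ee_rot: [0.749, 0.662, 0.0, -0.0]
ft_force: [-0.3, 0.6, -0.6]
opening: 0.0414
finger_force: 60.3
```

```bash
python3 -m inch '[[0,0,0.05,0,0,0,-1],[0,0,0.05,0,0,0,-1],[0,0,0.05,0,0,0,-1],[0,0,0,0,0,0,-1],[0,0,0,0,0,0,-1],[0,0,0,0,0,0,-1],[0,0,0,0,0,0,-1],[0,0,0,0,0,0,-1],[0,0,0,0,0,0,-1],[0,0,0,0,0,0,-1]]'
```

```text
t: 43.6
position: [0.537, 0.1978, 0.0564]
ee_rot: [0.749, 0.662, 0.0, 0.0]
ft_force: [-1.6, -1.0, 7.2]
opening: 0.0412
finger_force: 61.5
```

```bash
python3 -m inch '[[0,0,0,0,0,0,0.1],[0,0,0,0,0,0,0.3],[0,0,0,0,0,0,0.4],[0,0,-0.4,0,0,0,0.4],[0,0,-1,0,0,0,0.4],[0,0,-1,0,0,0,0.4],[0,0,-1,0,0,0,0.4],[0,0,-1,0,0,0,0.4],[0,0,-1,0,0,0,0.4],[0,0,-1,0,0,0,0.4]]'
python3 - <<'E'
from h import *
need(.4765,-.3905,.2,-.0806)
s=cam("scene"); a=s["color"][170:290,150:370]
cv2.imwrite("pics/chk3.png",cv2.resize(a,(660,360))[...,::-1])
E
```

```text
t: 44.85
position: [0.5368, 0.1977, 0.1846]
ee_rot: [0.749, 0.662, 0.0, 0.0]
ft_force: [-0.3, -0.4, -0.9]
opening: 0.0599
finger_force: 0.0
t 44.85 at [0.5368 0.1977 0.1846] yawx-90 -0.1228 open 0.0599 F [-0.3 -0.4 -0.9] tilt [0.0003 0.0001]
units shift [-29.56   0.61  -0.77] turn z -0.35
```

View pics/chk3.png

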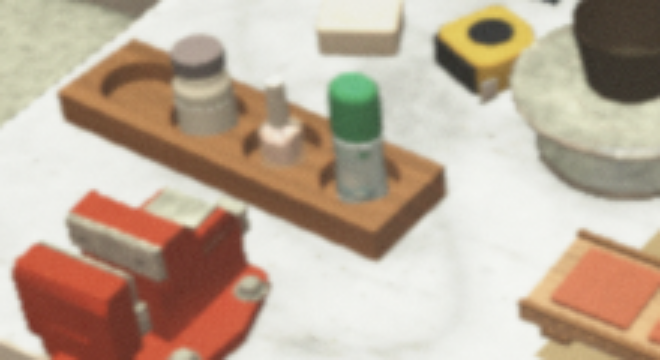

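Three containers are in and upright. Now the dropper bottle.

```bash
python3 -m inch '[[-1,0,-0.4,0,0,-0.35,0.4],[-1,0,-0.4,0,0,0,0.4],[-1,0,0,0,0,0,0.4],[-1,0,0,0,0,0,0.4],[-1,0,0,0,0,0,0.4],[-1,0,0,0,0,0,0.4],[-1,0,0,0,0,0,0.4],[-1,0,0,0,0,0,0.4],[-1,0,0,0,0,0,0.4],[-1,0,0,0,0,0,0.4]]' | head -2
python3 -m inch '[[-1,0,0,0,0,0,0.4],[-1,0,0,0,0,0,0.4],[-1,0,0,0,0,0,0.4],[-1,0,0,0,0,0,0.4],[-1,0,0,0,0,0,0.4],[-1,0,0,0,0,0,0.4],[-1,0,0,0,0,0,0.4],[-1,0,0,0,0,0,0.4],[-1,0,0,0,0,0,0.4],[-1,0,0,0,0,0,0.4]]' | head -2
python3 -m inch '[[-1,-0.15,0,0,0,0,0.4],[-1,-0.15,0,0,0,0,0.4],[-1,-0.15,0,0,0,0,0.4],[-1,-0.15,0,0,0,0,0.4],[-1,-0.1,0,0,0,0,0.4],[-0.5,0,0,0,0,0,0.4],[0,0,0,0,0,0,0.4],[0,0,0,0,0,0,0.4],[0,0,0,0,0,0,0.4],[0,0,0,0,0,0,0.4]]' | head -2
python3 - <<'E'
from h import *
need(.4765,-.3905,.079,-.0806)
c=cam("wrist"); cv2.imwrite("pics/w8.png",c["color"][...,::-1])
print([proj(c,p).round(1) for p in([.4765,-.3905,.128],[.4748,-.3897,.103])])
E
```

```text
t: 46.15
position: [0.5197, -0.0029, 0.1994]
t: 47.4
position: [0.5034, -0.2021, 0.1994]
t: 48.65
position: [0.4812, -0.3087, 0.1995]
t 48.65 at [ 0.4812 -0.3087  0.1995] yawx-90 -0.0796 open 0.0598 F [ 0.7 -0.6 -0.2] tilt [0.0001 0.0002]
units shift [-4.1   0.09  6.03] turn z 0.01
[array([326.9, 376.8]), array([324.1, 352.6])]
```

View pics/w8.png

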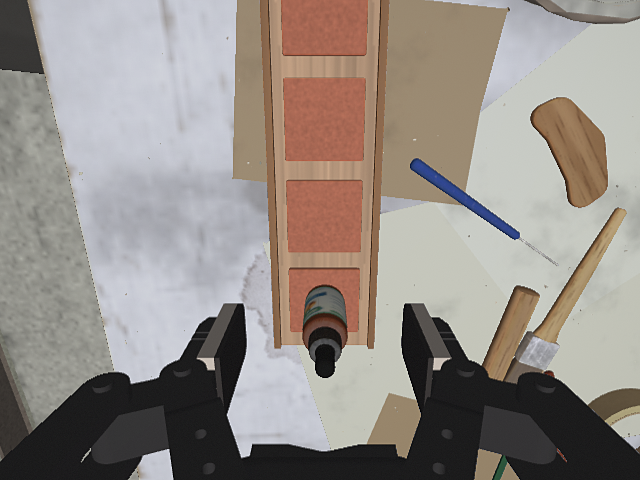

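The bulb top is at about (325,369) and the collar at (325,348), some 3 mm farther toward +y than estimated, so the bottle is at (0.4754,−0.387). I'll grip the upper glass body with TCP z at 0.064. That leaves 9 mm from the bulb to the gripper body.

```bash
python3 -m inch '[[-1,0,0,0,0,0,0.4],[-1,0,0,0,0,0,0.4],[-1,0,0,0,0,0,0.4],[-0.92,0.02,0,0,0,0,0.4],[0,0,0.6,0,0,0,0.4],[0,0,0.8,0,0,0,0.4],[0,0,0.6,0,0,0,0.4],[0,0,0.2,0,0,0,0.4],[0,0,0,0,0,0,0.4],[0,0,0,0,0,0,0.4]]' | head -2
python3 - <<'E'
from h import *
need(.4754,-.3868,.064,-.0806)
c=cam("wrist"); cv2.imwrite("pics/w9.png",c["color"][...,::-1])
print([proj(c,p).round(1) for p in([.4754,-.3868,.128],[.4754,-.3868,.103])])
E
```

```text
t: 49.95
position: [0.4755, -0.3876, 0.1559]
t 49.95 at [ 0.4755 -0.3876  0.1559] yawx-90 -0.0805 open 0.0601 F [-0.9 -0.7 -0.2] tilt [ 0.0008 -0.0005]
units shift [ 0.04 -0.01  4.6 ] turn z 0.0
[array([323.9, 284.9]), array([323.8, 264.5])]
```

View pics/w9.png

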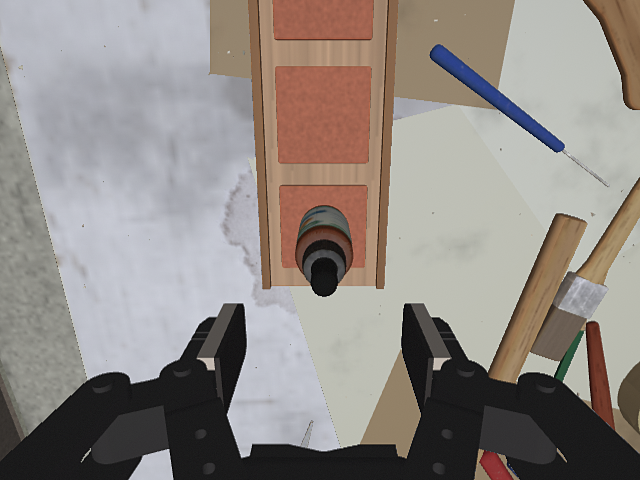

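Bulb tip at (324,286) agrees with the prediction. Descend, grip, lift.

```bash
python3 -m inch '[[0.03,0,0.6,0,0,0,0.4],[0,0,0.8,0,0,0,0.4],[0,0,0.8,0,0,0,0.4],[0,0,0.8,0,0,0,0.4],[0,0,0.7,0,0,0,0.4],[0,0,0.5,0,0,0,0.4],[0,0,0.35,0,0,0,0.4],[0,0,0,0,0,0,0.4],[0,0,0,0,0,0,0],[0,0,0,0,0,0,-1]]'
python3 -m inch '[[0,0,0,0,0,0,-1],[0,0,0,0,0,0,-1],[0,0,0,0,0,0,-1],[0,0,0,0,0,0,-1],[0,0,-0.4,0,0,0,-1],[0,0,-0.8,0,0,0,-1],[0,0,-1,0,0,0,-1],[0,0,-1,0,0,0,-1],[0,0,-1,0,0,0,-1],[0,0,-1,0,0,0,-1]]'
```

```text
t: 51.25
position: [0.4758, -0.3874, 0.0654]
ee_rot: [0.735, 0.678, 0.0, 0.001]
ft_force: [-0.7, 0.1, -0.2]
opening: 0.0302
finger_force: 59.2
t: 52.5
position: [0.4752, -0.3871, 0.1705]
ee_rot: [0.735, 0.678, 0.0, 0.001]
ft_force: [-0.2, -0.2, -1.0]
opening: 0.0301
finger_force: 59.5
```

```bash
python3 -m inch '[[1,0.1,-0.5,0,0,0,-1],[1,0.1,-0.5,0,0,0,-1],[1,0.1,-0.5,0,0,0,-1],[1,0.1,0,0,0,0,-1],[1,0.1,0,0,0,0,-1],[1,0.1,0,0,0,0,-1],[1,0.1,0,0,0,0,-1],[1,0.1,0,0,0,0,-1],[1,0.05,0,0,0,0,-1],[1,0,0,0,0,0,-1]]' | head -2
python3 -m inch '[[1,0,0,0,0,0,-1],[1,0,0,0,0,0,-1],[1,0,0,0,0,0,-1],[1,0,0,0,0,0,-1],[1,0,0,0,0,0,-1],[1,0,0,0,0,0,-1],[1,0,0,0,0,0,-1],[1,0,0,0,0,0,-1],[1,0,0,0,0,0,-1],[1,0,0,0,0,0,-1]]' | head -2
python3 -m inch '[[1,0,0,0,0,0,-1],[1,0,0,0,0,0,-1],[1,0,0,0,0,0,-1],[1,0,0,0,0,0,-1],[1,0,0,0,0,0,-1],[1,0,0,0,0,0,-1],[1,0,0,0,0,0,-1],[1,0,0,0,0,0,-1],[1,0,0,0,0,0,-1],[1,0,0,0,0,0.35,-1]]' | head -2
python3 - <<'E'
from h import *
need(.5454,.2713,.049,-.122)
E
```

```text
t: 53.75
position: [0.5084, -0.1877, 0.1985]
t: 55.0
position: [0.5241, 0.0116, 0.1985]
t: 56.25
position: [0.5406, 0.211, 0.1984]
t 56.25 at [0.5406 0.211  0.1984] yawx-90 -0.124 open 0.0299 F [-0.2 -0.6 -0.3] tilt [-0.0001  0.    ]
units shift [ 3.02 -0.13  7.47] turn z -0.02
```

```bash
python3 -m inch '[[1,-0.1,0,0,0,0,-1],[1,0,0,0,0,0,-1],[1,0,0,0,0,0,-1],[0,0,0.7,0,0,0,-1],[0,0,0.9,0,0,0,-1],[0,0,0.9,0,0,0,-1],[0,0,0.9,0,0,0,-1],[0,0,0.8,0,0,0,-1],[0,0,0.5,0,0,0,-1],[0,0,0,0,0,0,-1]]' | head -2
python3 - <<'E'
from h import *
need(.5454,.2713,.049,-.122)
E
```

```text
t: 57.5
position: [0.5454, 0.2693, 0.1036]
t 57.5 at [0.5454 0.2693 0.1036] yawx-90 -0.1226 open 0.0302 F [-0.1 -0.8 -0.3] tilt [-0.0013 -0.0007]
units shift [ 0.1  -0.01  2.73] turn z -0.01
```

```bash
python3 -m inch '[[0.08,0,0.6,0,0,0,-1],[0,0,0.6,0,0,0,-1],[0,0,0.6,0,0,0,-1],[0,0,0.4,0,0,0,-1],[0,0,0.2,0,0,0,-1],[0,0,0.1,0,0,0,-1],[0,0,0.05,0,0,0,-1],[0,0,0.05,0,0,0,-1],[0,0,0,0,0,0,-1],[0,0,0,0,0,0,-1]]'
```

```text
t: 58.75
position: [0.5461, 0.2711, 0.0526]
ee_rot: [0.749, 0.662, 0.0, 0.0]
ft_force: [-0.4, 0.5, -0.6]
opening: 0.0303
finger_force: 59.5
```

```bash
python3 -m inch '[[0,0,0.05,0,0,0,-1],[0,0,0.05,0,0,0,-1],[0,0,0.05,0,0,0,-1],[0,0,0.03,0,0,0,-1],[0,0,0,0,0,0,-1],[0,0,0,0,0,0,-1],[0,0,0,0,0,0,-1],[0,0,0,0,0,0,-1],[0,0,0,0,0,0,-1],[0,0,0,0,0,0,-1]]'
```

```text
t: 60.0
position: [0.5461, 0.2712, 0.0493]
ee_rot: [0.749, 0.662, 0.0, 0.0]
ft_force: [-0.7, -0.7, 6.0]
opening: 0.0301
finger_force: 60.1
```

```bash
python3 -m inch '[[0,0,0,0,0,0,-0.1],[0,0,0,0,0,0,0.2],[0,0,0,0,0,0,0.3],[0,0,-0.4,0,0,0,0.3],[0,0,-1,0,0,0,0.3],[0,0,-1,0,0,0,0.3],[0,0,-1,0,0,0,0.3],[0,0,-1,0,0,0,0.3],[0,0,-1,0,0,0,0.3],[0,0,-1,0,0,0,0.3]]' | head -2
python3 -m inch '[[0,0,-1,0,0,0,0.3],[-1,0,0,0,0,0,0.3],[-1,0,0,0,0,0,0.3],[-1,0,0,0,0,0,0.3],[-1,0,0,0,0,0,0.3],[-1,0,0,0,0,0,0.3],[-1,0,0,0,0,0,0.3],[-1,0,0,0,0,0,0.3],[0,0,0,0,0,0,0.3],[0,0,0,0,0,0,0.3]]' | head -2
python3 - <<'E'
from h import *
s=cam("scene"); a=s["color"][160:290,150:370]
cv2.imwrite("pics/chk4.png",cv2.resize(a,(660,390))[...,::-1])
E
```

```text
t: 61.25
position: [0.5461, 0.2711, 0.179]
t: 62.5
position: [0.5291, 0.1328, 0.1971]
```

View pics/chk4.png

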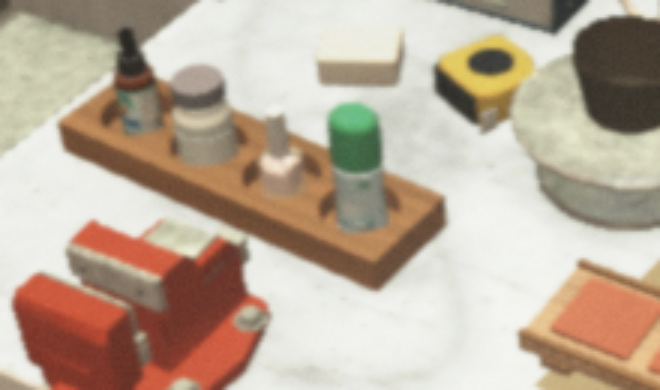

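All four stand upright, left to right: dropper, jar, polish, big cap. Handing in.

```bash
python3 -c "
from cell import bot
print(bot.close_job())"
```

```text
the job is handed in; nothing more can be done
None
```

I moved all four containers into the rack in reverse order (left to right: dropper bottle, screw jar, polish bottle, big-cap bottle), all upright in the final picture, and handed the job in at about 62.5 s; no verdict came back.

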